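# Hold the keyed adapter home in the flushing station

### The arm

A 6-joint arm with a two-finger parallel gripper is mounted at the origin on a cart in front of the work surface, level with it; the furniture and walls round the work are solid. World frame = base frame: x ahead of the robot, y to its left, z up, the work surface at z = 0. Lengths are in mm, angles in rad, forces in N, time in s.
With the tool pointing down it reaches from about 275 to 1000 mm from the base axis. Payload 8.4 kg.
Tool frame: the origin (TCP) lies between the finger pads; the fingertips stand r.finger_overhang ahead of it and the grasp point (between the pads) is the TCP (r.finger_overhang is the distance from the TCP to the fingertips, in mm); z points along the fingers, y is the line along which they close (so a half turn about z gives the same grasp; the last joint's range is limited). The gripper opens to 85 mm and grips with 20 to 120 N. Pads are 22 mm wide; open, the fingers measure 114 mm over their backs; the gripper's body (76 mm by 85 mm) begins 54 mm behind the grasp point. The pads swing forward as they close: fully open they stand 13 mm farther back than shut.
Start: joints at [-1.124, 0.353, 1.633, -0, 1.155, -0.002], TCP at [271.177, -563.108, 250.281] pointing down, gripper open.
Joint ranges: [-2.63, 2.63], [-0.92, 2.1], [0.06, 2.66], [-1.3, 4.44], [0, 2.69], [-3.02, 3.02]. Speed limits (rad/s): [2.22, 2.22, 2.79, 3.14, 3.14, 3.14].

### API

Orientations are given as [roll, pitch, yaw] about the fixed x, y, z axes, in that order (R = Rz(yaw) Ry(pitch) Rx(roll)).
In Python, from rig import r, cams, sign_off gives the robot as it stands.
- The arm moves only by the shell command python3 -m crank 'ROWS' [FORCE]. ROWS is JSON, a list of rows, each a list of 7 numbers: the shift along the tool's x, y, z in m, then the turn, a rotation vector about the tool's x, y, z in rad, then the closure, from 0 (fully open) to 1 (shut). In form: [[dx, dy, dz, ax, ay, az, gripper], ...]. A call has 1 to 5 rows; each row is the pose to reach, as a shift and turn from the pose commanded when the call began, along the tool's axes at that moment; what a row does not reach only later rows make up. A row lasts 1/10 s, in which the tool goes at most 50 mm and 8.59 degrees, less where a joint would pass 70% of its speed; a pose out of reach is approached as far as the arm can. A call with a gripper value outside its range is refused whole. The fingers move at their own pace and stop on an object; FORCE is the grip in N (left out, the last holds). Time passes only in rows, so rows that repeat a pose let the fingers close. It gives the time, the measured TCP pose, the force, the opening and the grip force at its end, in the units of the state.
- r.sense(): the state, without advancing time (a new reading comes with each control period).
- cams.grab_frame(name): name is "side" or "top" or "wrist"; returns a dict with "image" (384x512x3 uint8, red, green, blue), "fx", "fy", "cx", "cy" (pixels), "position" and "orientation" of the camera in the world. Camera axes: x right, y down, z forward; pixel columns grow to the right and rows downward; lengths in mm; the calibration is good to about 2 mm. The wrist camera is an equidistant fisheye: a pixel r from the principal point sees the ray r / f radians off the axis. A picture is of the moment at which its call begins. There is no depth.
- sign_off(): hands the job in; it is judged then, once.
The state is a dict: "clock": time; "qpos": joint angles; "qvel": joint speeds; "joint_efforts": joint torques, N m; "eef_pos": TCP position; "tcp_rot": TCP orientation; "contact_force": force on the tool from outside, world axes, zero at the start; "wrist_torque": the same for the moment, N m; "opening": opening from 0.0 (shut) to 1.0 (fully open); "grasp_force": force on a finger pad.
Only numpy, scipy, OpenCV 4.12 (cv2) and the standard library are available. Lean on these libraries where they do the work, as an engineer would, in place of code of your own. Each camera call takes 0.05 s, during which the arm holds its last target. There are 200 camera calls.

### The job

Lift the flushing adapter with the flat bar grip and keyed shaft out of the two-hole stand, set it in the round collar of the white flushing station and turn it under light pressure until its key slips into the slot, then keep pushing against the spring valve until the flange is fully home. Finish while still gripping the bar and holding the adapter pressed home. Leave the round-knobbed adapter in its hole and do not push the other things about.

Things in the scene. Friction and masses are not known exactly. Their poses are not given: they have to be found in the camera images.
- keyed_adapter: Loose upright adapter, about 150 g. Origin: centre of the shaft's lower tip; z up the shaft, x towards the key. Shaft 16 mm in diameter (foot tapered over 4 mm), flange 42 mm in diameter at z=32 to 37 mm, 20 mm neck above. At the start the flange rests on the stand, the shaft hanging loosely in a hole, tip 14 mm above the worktop.
- key_foot (a point): Lower end of the keyed adapter's one key: 6 mm wide, on the shaft's +x side, reaching 14 mm from the axis, from 10 mm above the tip up to the flange (the lowest 10 mm of the shaft are a plain round pilot). This point is 11 mm out from the axis; axes as the adapter's.
- bar_grip (a point): Centre of the keyed adapter's flat grey grip bar, 66 mm above its tip, axes as the adapter's. The bar is 40 mm long along x (the key's direction), 14 mm thick along y (grasp across this) and 34 mm tall.
- plain_adapter: The other adapter in the stand, to be left there: same shaft without a key, round grey knob 38 mm in diameter instead of the bar, top 83 mm above its tip.
- stand: Fixed aluminium bridge, 140 x 62 mm, top 46 mm above the worktop; origin at the centre of its underside, x along its length; two round 35 mm holes at x=-35 and x=+35 mm. Either adapter may be in either hole.
- station: Fixed white flushing station with a steel deck, 130 x 90 x 40 mm, origin at the centre of its underside, x from its dark front panel to its back. A steel collar 48 mm in diameter stands on the deck, 40 mm tall.
- mouth (a point): Centre of the collar's top face, 80 mm above the worktop; axes as the station's. The bore goes straight down, 18 mm in diameter, with one slot 8 mm wide, 20 mm out from the axis, over the whole depth. Fully home, the adapter's tip is 32 mm below this point and its flange sits on the collar.
- slot_side (a point): Point on the collar's top face 15 mm from the bore's axis along the station's +x: middle of the range of the slot. The fixed slot points within 0.6 rad either side of it; the angle is not reported (it can be seen, or felt by turning the adapter). Off the slot the key rests on the collar, tip 10 mm below the mouth; within about 0.07 rad it drops in.
- plunger (a joint): Spring valve in the bore, 15 mm in diameter, its top 22 mm below the mouth at value 0; value in m grows as it is pushed down, 0.010 when the adapter is home. Pushing it takes 4 N at first and 9 N at 0.010; it pushes the adapter up again when let go. If the key rubs on a side of the slot, a turn of a few hundredths of a radian frees it.
- oil_bottle: Small amber dropper bottle, 33 mm in diameter, 102 mm tall, origin under its centre; a bystander.
- cup: Small white waisted cup, 42 mm in diameter, 32 mm tall, origin under its centre; a bystander.
There are look-alikes about, which are no part of the job. What is shaped like the keyed_adapter but purple or red is not meant.

How it is judged (in metres and radians):
On the way, in this order (a step that is already met when the one before it is completed fails the run):
1. the keyed adapter is lifted out of the stand in the fingers (height (world z) of keyed_adapter above 0.06 m and contact force between the fingers and keyed_adapter above 1 N), for 0.1 s.
2. its key has entered the collar's slot (tip more than 14 mm below the mouth) (z of keyed_adapter in the frame of mouth below -0.014 m and horizontal distance between keyed_adapter and mouth below 0.004 m and angle between keyed_adapter's own z axis and vertical below 0.1 rad), for 0.05 s.
At the end, for the whole second after the job is handed in: Keyed adapter in the collar, upright within 0.1 rad, tip within 4 mm of the axis and 30 mm or more below the mouth (home 32), valve pressed over 8 mm, at rest, bar still gripped (grasp point within 28 mm of its centre, finger force over 2 N); plain adapter standing in its hole (z of keyed_adapter in the frame of mouth below -0.03 m and horizontal distance between keyed_adapter and mouth below 0.004 m and angle between keyed_adapter's own z axis and vertical below 0.1 rad and value of joint plunger above 0.008 m and contact force between the fingers and keyed_adapter above 2 N and distance between the grasp point and bar_grip below 0.028 m and linear speed of keyed_adapter below 0.02 m/s and contact force between keyed_adapter and stand below 0.1 N and horizontal distance between plain_adapter and stand below 0.045 m and height (world z) of plain_adapter below 0.02 m and angle between plain_adapter's own z axis and vertical below 0.15 rad); the arm keeps its last pose, push and grip.
It fails at once if the plain adapter is pulled out of its stand (distance of plain_adapter from where it was at the start of the episode above 0.03 m).
It fails at once if the small amber dropper bottle is pushed more than 40 mm away (distance of oil_bottle from where it was at the start of the episode above 0.04 m).
It fails at once if the small white cup is pushed more than 40 mm away (distance of cup from where it was at the start of the episode above 0.04 m).
It also fails if it takes over 45 s, if anything falls off the work surface, if the arm or the gripper's body presses on something with over 40 N, if the wrist force passes 120 N, or if a joint passes its speed limit or range.

## Working session

There is one attempt and no reset: what is moved stays moved. The work goes in short steps, Python scripts to look and compute and a shell command to move; the robot and the scene stay as the last step left them, time stands still between calls to the robot, and variables do not carry over. Pictures are saved under pics/ and viewed, at most 10 in all, crops included, and the job is handed in when it is done.

```bash
ls; mkdir -p pics
python3 - <<'E'
from rig import r,cams
import cv2,numpy as np
for n in("side","top","wrist"):
    f=cams.grab_frame(n); cv2.imwrite(f"pics/{n}0.png",f["image"][:,:,::-1])
    print(n,[f[k] for k in("fx","fy","cx","cy","position","orientation")])
a=[cv2.imread(f"pics/{n}0.png") for n in("side","top")]
print(r.sense(), r.finger_overhang)
E
```

```text
pics
side [454.50573876896254, 454.50573876896254, 258.4768459040112, 193.18908580218613, array([193.75313472, 426.17304059, 815.79184992]), array([-2.56463088, -0.0050367 , -2.25324945])]
top [393.5849468783343, 393.5849468783343, 264.3692896294492, 194.63913505468244, array([489.16482872,  92.61590511, 930.1410226 ]), array([-3.05280579,  0.02148543, -1.54973317])]
wrist [297.3186396354542, 297.3186396354542, 255.74631954166065, 190.65134252740688, array([ 337.26932001, -529.83319862,  372.90749659]), array([ 2.84522963e+00,  1.08541063e-03, -1.12209116e+00])]
{'clock': 0.15, 'qpos': array([-1.12441245e+00,  3.53527180e-01,  1.63394839e+00,  8.94989264e-07,
        1.15521778e+00, -2.40869626e-03]), 'qvel': array([ 0.0011321 , -0.00325323, -0.00354653,  0.00089212,  0.00063773,
       -0.00030122]), 'joint_efforts': array([ 6.16146608e-04, -6.05639434e+01, -3.42337346e+01,  4.08214407e-05,
        6.18290782e-03, -2.75317539e-06]), 'eef_pos': array([ 271.02103846, -562.80017392,  249.71670455]), 'tcp_rot': array([-3.14049196e+00, -3.46965535e-06,  4.48792211e-01]), 'contact_force': array([-0.09865324,  0.48208487, -0.56735304]), 'wrist_torque': array([-0.02498455,  0.04557488,  0.0434286 ]), 'grasp_force': 0.0, 'opening': 1.0002715373980624} 19.0
```

View pics/top0.png

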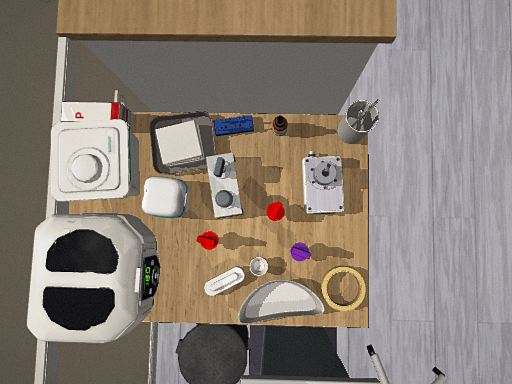

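View pics/side0.png

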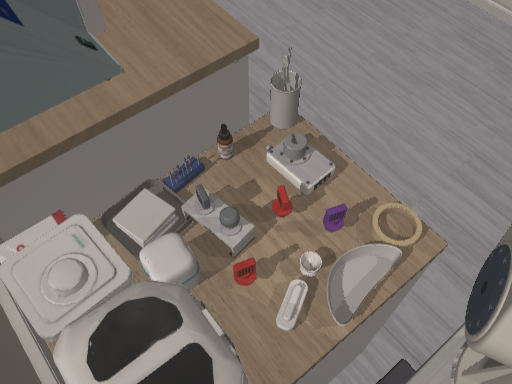

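The top view shows the stand at about (225,185), with the bar adapter at (221,168) and the round knob at (226,198). The station is at (323,182), its collar near (326,172). In the side view the bar is at (203,196) and the collar at (295,145). I'll enlarge these next.

```bash
cat > h.py <<'E'
import numpy as np,cv2
from scipy.spatial.transform import Rotation as R
def ray(f,u,v,fish=False):
    x=np.array([(u-f["cx"])/f["fx"],(v-f["cy"])/f["fy"]])
    if fish:
        t=np.hypot(*x); d=np.r_[x/t*np.sin(t),np.cos(t)] if t>0 else np.array([0,0,1.])
    else: d=np.r_[x,1]
    return np.array(f["position"]),R.from_euler("xyz",f["orientation"]).apply(d/np.linalg.norm(d))
def plane(f,u,v,z,fish=False):
    o,d=ray(f,u,v,fish); return o+d*(z-o[2])/d[2]
def tri(rs):
    A=sum(np.eye(3)-np.outer(d,d) for o,d in rs); b=sum((np.eye(3)-np.outer(d,d))@o for o,d in rs)
    p=np.linalg.solve(A,b); return p,[np.linalg.norm(np.cross(p-o,d)) for o,d in rs]
def proj(f,p,fish=False):
    q=R.from_euler("xyz",f["orientation"]).inv().apply(np.array(p)-f["position"])
    if fish:
        t=np.arctan2(np.hypot(q[0],q[1]),q[2]); k=t/np.hypot(q[0],q[1]); return f["cx"]+f["fx"]*q[0]*k,f["cy"]+f["fy"]*q[1]*k
    return f["cx"]+f["fx"]*q[0]/q[2],f["cy"]+f["fy"]*q[1]/q[2]
E
python3 - <<'E'
import cv2,numpy as np
from rig import cams
from h import *
t=cv2.imread("pics/top0.png");s=cv2.imread("pics/side0.png")
c=lambda i,x,y,w,h,k:cv2.resize(i[y:y+h,x:x+w],None,fx=k,fy=k,interpolation=cv2.INTER_CUBIC)
a=np.hstack([c(t,200,145,50,75,8),c(t,295,145,50,75,8)])
cv2.imwrite("pics/tc.png",a)
b=np.hstack([c(s,175,175,85,85,4.7),c(s,260,125,85,85,4.7)])
cv2.imwrite("pics/sc.png",b)
f=cams.grab_frame("top");g=cams.grab_frame("side")
for u,v,z in((221,168,90),(226,198,90),(326,172,80),(323,182,40)):print(plane(f,u,v,z).round())
for u,v,z in((203,196,90),(295,143,80)):print(plane(g,u,v,z).round())
E
```

```text
[620. 207.  90.]
[555. 194.  90.]
[616. -20.  80.]
[599. -19.  40.]
[619. 211.  90.]
[612. -17.  80.]
```

View pics/tc.png

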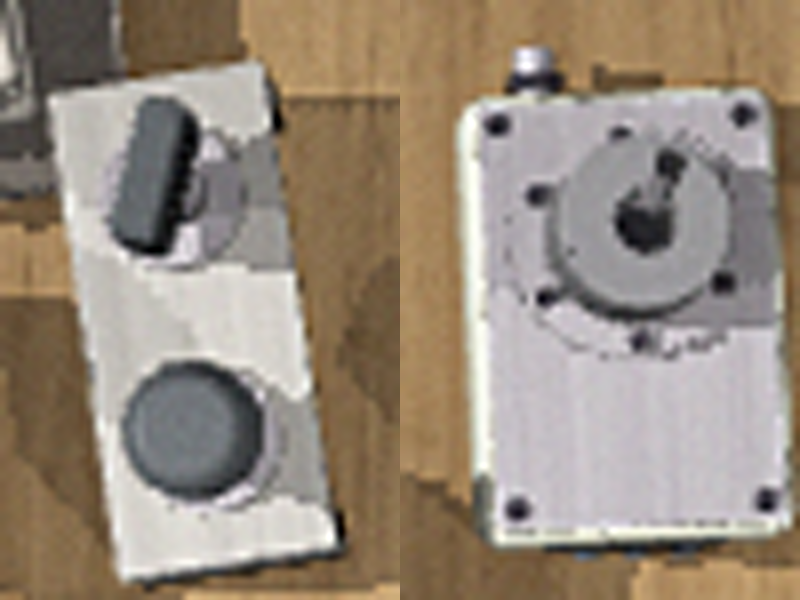

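View pics/sc.png

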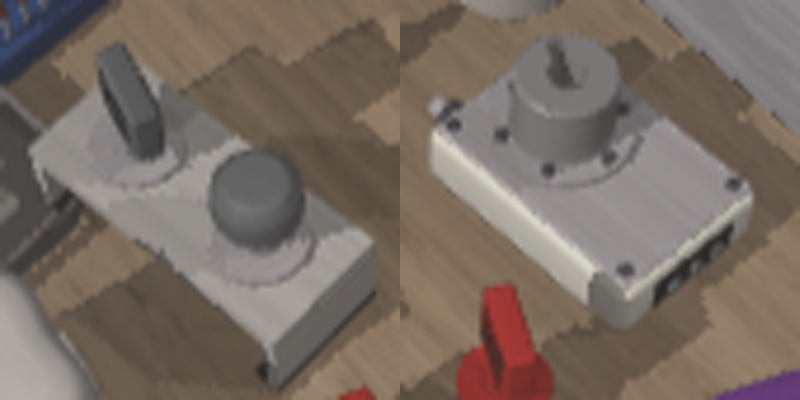

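```bash
for i in 1; do python3 -m crank '[[0.58,-0.445,0,0,0,-2.49,0],[0.58,-0.445,0,0,0,-2.49,0],[0.58,-0.445,0,0,0,-2.49,0],[0.58,-0.445,0,0,0,-2.49,0],[0.58,-0.445,0,0,0,-2.49,0]]'; done
cat > go.py <<'E'
# print the tool-frame shift (m) and turn for a world TCP target: x y z yaw
import sys,numpy as np
from rig import r
from scipy.spatial.transform import Rotation as R
s=r.sense(); T=R.from_euler("xyz",s["tcp_rot"]); a=list(map(float,sys.argv[1:5]))
G=R.from_euler("xyz",[np.pi,0,a[3]])
print("t",round(s["clock"],2),"tcp",s["eef_pos"].round(1),s["tcp_rot"].round(3),"q",s["qpos"].round(2))
print((T.inv().apply(np.array(a[:3])-s["eef_pos"])/1000).round(4),(T.inv()*G).as_rotvec().round(3))
E
python3 go.py 600 90 200 2.94
```

```text
clock: 0.75
eef_pos: [384.3, -338.2, 250.4]
tcp_rot: [3.141, 0.0, 1.204]
contact_force: [1.7, 0.2, -0.6]
opening: 0.999
grasp_force: 0.0
t 0.75 tcp [ 384.3 -338.2  250.4] [3.141 0.    1.204] q [-0.72  0.18  1.87  0.    1.09 -0.36]
[0.477  0.048  0.0504] [ 0.     0.    -1.736]
```

```bash
python3 -m crank '[[0.477,0.048,0.05,0,0,-1.736,0],[0.477,0.048,0.05,0,0,-1.736,0],[0.477,0.048,0.05,0,0,-1.736,0],[0.477,0.048,0.05,0,0,-1.736,0],[0.477,0.048,0.05,0,0,-1.736,0]]'; python3 go.py 600 90 200 2.94
```

```text
clock: 1.25
eef_pos: [497.6, -116.6, 224.4]
tcp_rot: [3.141, 0.0, 1.955]
contact_force: [0.1, -1.4, 0.1]
opening: 0.997
grasp_force: 0.0
t 1.25 tcp [ 497.6 -116.6  224.4] [3.141 0.    1.955] q [-0.23  0.2   1.9  -0.    1.04 -0.62]
[0.1531 0.1723 0.0244] [ 0.     0.001 -0.985]
```

```bash
python3 -m crank '[[0.153,0.172,0.024,0,0,-0.985,0],[0.153,0.172,0.024,0,0,-0.985,0],[0.153,0.172,0.024,0,0,-0.985,0],[0.153,0.172,0.024,0,0,-0.985,0],[0.153,0.172,0.024,0,0,-0.985,0]]'; python3 -m crank '[[0,0,0,0,0,-0.23,0],[0,0,0,0,0,-0.23,0],[0,0,0,0,0,-0.23,0],[0,0,0,0,0,-0.23,0]]'; python3 go.py 600 90 200 2.94
python3 - <<'E'
from h import *
from rig import cams
import pickle
f=cams.grab_frame("wrist");pickle.dump(f,open("w1.pkl","wb"));
im=f["image"][:,:,::-1]
print(f["position"],f["orientation"],proj(f,(620,207,97),1),proj(f,(616,-19,80),1))
cv2.imwrite("pics/w1.png",cv2.resize(im,(800,600),interpolation=cv2.INTER_CUBIC))
E
```

```text
clock: 1.75
eef_pos: [601.4, 90.4, 199.9]
tcp_rot: [3.141, 0.0, 2.707]
contact_force: [0.9, -0.9, 0.7]
opening: 0.997
grasp_force: 0.0
clock: 2.15
eef_pos: [600.3, 87.1, 200.3]
tcp_rot: [-3.142, -0.0, 2.926]
contact_force: [-0.5, 0.9, 0.6]
opening: 0.997
grasp_force: 0.0
t 2.15 tcp [600.3  87.1 200.3] [-3.142 -0.     2.926] q [ 0.14  0.38  1.72  0.    1.05 -1.21]
[0.0009 0.0028 0.0003] [-0.    -0.    -0.014]
[526.17084784 103.69901645 323.5717387 ] [ 2.84359152e+00 -3.92810238e-04  1.35522531e+00] (np.float64(395.96005476803225), np.float64(190.6017512915032)) (np.float64(148.83322530105158), np.float64(230.4155069960309))
```

View pics/w1.png

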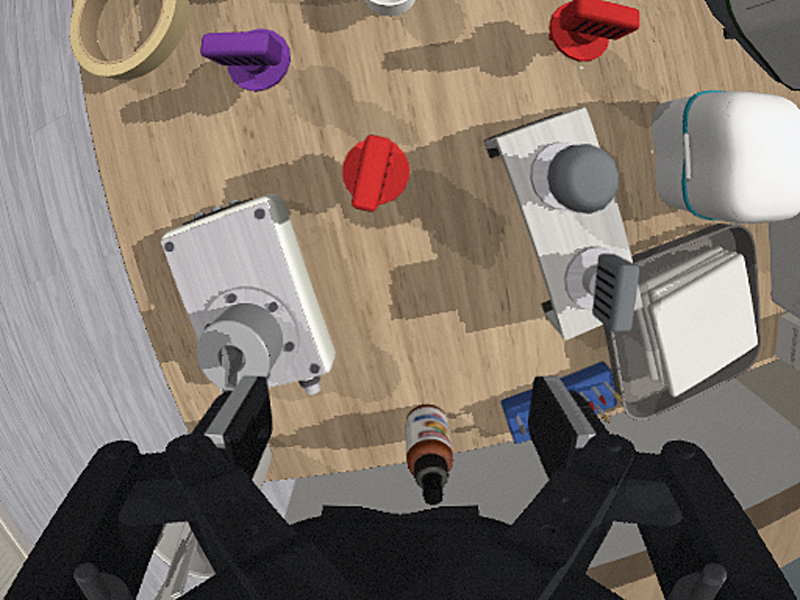

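The wrist view shows the bar at about (618,290)/1.56 and the collar top at (233,357)/1.56 with its slot toward (232,372). Both fit the coarse positions. I'll hover over the bar next.

```bash
python3 go.py 620 208 200 2.92; python3 -m crank '[[0.006,0.122,0,0,0,0,0],[0.006,0.122,0,0,0,0,0],[0.006,0.122,0,0,0,0,0],[0.006,0.122,0,0,0,0,0]]'
python3 - <<'E'
from h import *
from rig import cams,r
import pickle
f=cams.grab_frame("wrist");pickle.dump(f,open("w2.pkl","wb"));
im=f["image"][:,:,::-1]
print(r.sense()["eef_pos"],f["position"])
u,v=map(int,proj(f,(620,207,97),1));print(u,v)
x0,y0=u-60,v-70
cv2.imwrite("pics/w2.png",cv2.resize(im[y0:y0+120,x0:x0+130],None,fx=5,fy=5,interpolation=cv2.INTER_CUBIC));print(x0,y0)
E
```

```text
t 2.2 tcp [600.3  87.  200.4] [ 3.142 -0.     2.926] q [ 0.14  0.38  1.72  0.    1.05 -1.21]
[0.0066 0.1224 0.0004] [ 0.    -0.     0.006]
clock: 2.6
eef_pos: [620.6, 210.4, 200.4]
tcp_rot: [3.14, 0.001, 2.929]
contact_force: [0.6, -0.5, -0.2]
opening: 1.0
grasp_force: 0.0
[620.22077037 208.62588604 200.22961796] [546.35022827 226.64764158 323.63761662]
250 198
190 128
```

View pics/w2.png

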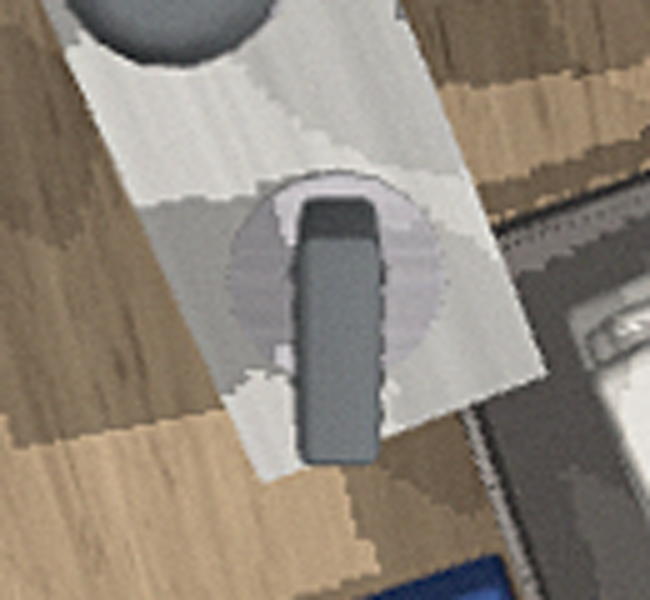

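The bar's top face runs from (342,240) to (339,462) in the 5x crop, parallel to the tool's x. The flange circle is centred near (338,278).

Run:
```python
from h import *
from rig import cams,r
import pickle
f=pickle.load(open("w2.pkl","rb"));w=pickle.load(open("w1.pkl","rb"));t=cams.grab_frame("top");s=cams.grab_frame("side")
P=lambda u,v:(190+u/5-.4,128+v/5-.4)
c=P(340,351)
rs=[ray(f,*c,True),ray(t,219.1,166.3),ray(s,202.9,192.9)]
print("bar top",tri(rs),tri(rs[:2]))
a,b=[plane(f,*P(*q),97,True) for q in((342,240),(339,462))]
print("mid97",(a+b)/2,"len",np.linalg.norm(a-b),"yaw",np.arctan2(*(a-b)[1::-1]))
print("wid",np.linalg.norm(plane(f,*P(301,350),97,True)-plane(f,*P(381,350),97,True)))
# flange centre from circle extremes on plane 51
L,Rr,U=[plane(f,*P(*q),51,True) for q in((229,278),(447,278),(338,170))]
print("flange",(L+Rr)/2,np.linalg.norm(L-Rr),U)
# collar from w1, coarse top/side picks of the collar's top centre
rs=[ray(w,149.3,228.3,True),ray(t,295+642/8-.5,145+220/8-.5),ray(s,260+168/4.7-.4,125+78/4.7-.4)]
print("collar",tri(rs))
p=plane(t,295+642/8-.5,145+220/8-.5,80);q=plane(t,295+672/8-.5,145+165/8-.5,80);print("slot yaw",np.arctan2(*(q-p)[1::-1]),q-p)
# station edges yaw
e=plane(t,295+480/8,145+540/8,40)-plane(t,295+465/8,145+105/8,40);print("station yaw",np.arctan2(*(-e)[1::-1]))
```

```text
bar top (array([621.31865038, 210.7954283 ,  96.8408852 ]), [np.float64(1.7067185376609775), np.float64(0.8643187480929572), np.float64(1.4041433821883145)]) (array([623.64774664, 211.82129016,  88.05962886]), [np.float64(0.15111819555657716), np.float64(0.15111819555680192)])
mid97 [621.31145074 212.44997387  97.        ] len 37.72708470723493 yaw 2.91849591423274
wid 12.860367939909667
flange [621.52664144 212.29820996  51.        ] 41.5971390672688 [601.0261104 216.6806576  51.       ]
collar (array([ 667.85878185, -120.14673493,  -63.70834687]), [np.float64(27.600578540012684), np.float64(50.31084674589191), np.float64(31.424166642871388)])
slot yaw -0.49178597795654105 [15.2025805  -8.14378567  0.        ]
station yaw 0.03506363774510748
```

```bash
python3 - <<'E'
from h import *
from rig import cams,r
import pickle
w=pickle.load(open("w1.pkl","rb"));t=cams.grab_frame("top");s=cams.grab_frame("side")
print("white box corner",tri([ray(t,202,160),ray(s,178,206)]), "w1", tri([ray(t,202,160),ray(w,668/1.5625,395/1.5625,1)]))
tc=(295+242/8-.5,145+221/8-.5)
rs=[ray(w,149.1,228.3,True),ray(t,*tc),ray(s,260+168/4.7-.4,125+75/4.7-.4)]
print("collar",tri(rs)); print([plane(w,149.1,228.3,80,1),plane(t,*tc,80),plane(s,260+168/4.7-.4,125+75/4.7-.4,80)])
p=plane(t,*tc,80);q=plane(t,295+272/8-.5,145+162/8-.5,80);print("slot yaw",np.arctan2(*(q-p)[1::-1]),q-p)
E
python3 go.py 621.5 212.3 130 2.92
```

```text
white box corner (array([641.45013573, 254.41128095,  68.88116173]), [np.float64(1.933057455817449), np.float64(1.9330574558174674)]) w1 (array([636.07684668, 219.9304983 , 159.19526601]), [np.float64(20.070641288228785), np.float64(20.070641288228696)])
collar (array([614.26670712, -17.66016693,  83.32946686]), [np.float64(1.7413079848933957), np.float64(1.3641841087827535), np.float64(1.5346074755639325)])
[array([613.96777929, -17.95565781,  80.        ]), array([616.0778434, -17.6992272,  80.       ]), array([616.49502431, -21.47594117,  80.        ])]
slot yaw -0.4558871858226181 [16.34065228 -8.0124227   0.        ]
t 2.85 tcp [620.1 206.4 200.4] [-3.141 -0.     2.927] q [ 0.32  0.44  1.61 -0.    1.08 -1.04]
[-0.0001  0.0061  0.0704] [-0.    -0.     0.007]
```

```bash
python3 -m crank '[[0,0.005,0.06,0,0,0,0.5],[0,0.005,0.06,0,0,0,0.5],[0,0.005,0.06,0,0,0,0.5],[0,0.005,0.06,0,0,0,0.5]]' 40
python3 - <<'E'
from h import *
from rig import cams,r
import pickle
for i in range(5):print(r.sense()["eef_pos"].round(1)); f=cams.grab_frame("wrist")
pickle.dump(f,open("w3.pkl","wb"));im=f["image"][:,:,::-1]
u,v=map(int,proj(f,(621.5,212.3,97),1));print(u,v,f["position"])
cv2.imwrite("pics/w3.png",cv2.resize(im[v-80:v+120,u-130:u+130],None,fx=3,fy=3,interpolation=cv2.INTER_CUBIC));print(u-130,v-80)
E
python3 go.py 621.5 212.3 84 2.92
```

```text
clock: 3.25
eef_pos: [621.8, 212.1, 141.3]
tcp_rot: [3.141, 0.0, 2.928]
contact_force: [-0.6, 0.5, 0.3]
opening: 0.504
grasp_force: 0.0
[621.8 212.1 141.3]
[622.2 212.4 142. ]
[622.3 212.6 142.2]
[622.3 212.6 142.1]
[622.2 212.7 142. ]
254 227 [547.71809878 229.0238393  265.08670191]
124 147
t 3.5 tcp [622.  212.7 141.7] [3.141e+00 2.000e-03 2.929e+00] q [ 0.33  0.51  1.65 -0.    0.98 -1.03]
[ 0.0005 -0.0005  0.0577] [0.001 0.002 0.009]
```

View pics/w3.png

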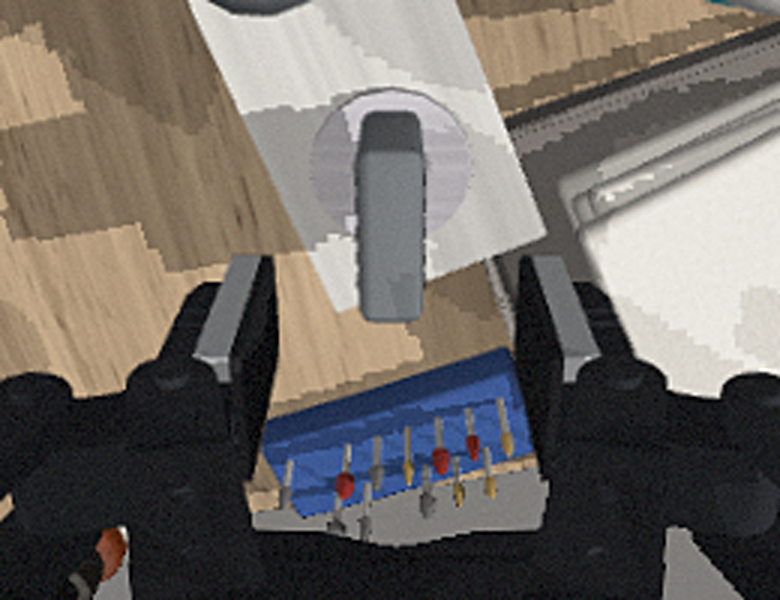

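The bar sits centred between the fingers, (390) against a midpoint of (397), and the white box is clear on the right. I'll descend with the fingers narrower, then grip.

```bash
python3 -m crank '[[0,0,0.01,0,0,0.005,0.65],[0,-0.001,0.025,0,0,0.005,0.65],[0,-0.001,0.04,0,0,0.005,0.65],[0,-0.001,0.056,0,0,0.005,0.65],[0,-0.001,0.056,0,0,0.005,0.65]]' && python3 -m crank '[[0,0,0,0,0,0,1],[0,0,0,0,0,0,1],[0,0,0,0,0,0,1],[0,0,0,0,0,0,1]]' 60
```

```text
clock: 4.0
eef_pos: [619.1, 210.9, 80.8]
tcp_rot: [-3.139, -0.005, 2.924]
contact_force: [-1.2, 0.7, -0.0]
opening: 0.347
grasp_force: 0.0
clock: 4.4
eef_pos: [621.4, 211.7, 84.8]
tcp_rot: [3.141, 0.001, 2.924]
contact_force: [0.5, -0.4, -1.2]
opening: 0.157
grasp_force: 59.2
```

```bash
python3 -m crank '[[0,0,-0.03,0,0,0,1],[0,0,-0.06,0,0,0,1],[0,0,-0.09,0,0,0,1],[0,0,-0.12,0,0,0,1],[0,0,-0.12,0,0,0,1]]'
python3 - <<'E'
from h import *
from rig import cams,r
import pickle
o=[]
s=r.sense();p=s["eef_pos"];print(p,s["grasp_force"],s["contact_force"])
for n in("side","top"):
    f=cams.grab_frame(n);u,v=map(int,proj(f,p-[0,0,45]));print(n,u-35,v-35)
    o.append(cv2.resize(f["image"][v-35:v+35,u-35:u+35,::-1],(390,390),interpolation=cv2.INTER_CUBIC))
cv2.imwrite("pics/l1.png",np.hstack(o))
E
```

```text
clock: 4.9
eef_pos: [623.6, 212.4, 209.5]
tcp_rot: [3.137, 0.007, 2.924]
contact_force: [-0.0, 0.5, -0.5]
opening: 0.157
grasp_force: 59.5
[623.56458136 212.41996919 209.52287127] 59.50593173503876 [-0.03797639  0.45493649 -0.46285032]
side 161 136
top 178 125
```

View pics/l1.png

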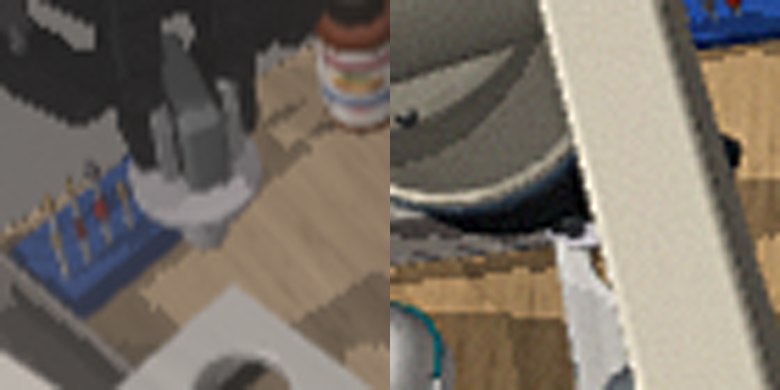

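The bar grip is up in the fingers and clear of the stand hole, at (240,350) in the side crop. The key isn't visible from here, so I'll turn it broadside to the side camera on the way to the station.

```bash
python3 go.py 600 40 210 0.85; python3 -m crank '[[-0.014,-0.173,0,0,0,0.15,1],[-0.014,-0.173,0,0,0,0.3,1],[-0.014,-0.173,0,0,0,0.45,1],[-0.014,-0.173,0,0,0,0.6,1],[-0.014,-0.173,0,0,0,0.75,1]]'; python3 go.py 600 40 210 0.85
```

```text
t 5.0 tcp [621.3 211.6 205. ] [3.141e+00 1.000e-03 2.924e+00] q [ 0.33  0.44  1.6  -0.    1.09 -1.03]
[-0.0163 -0.1722 -0.0051] [2.000e-03 0.000e+00 2.074e+00]
clock: 5.5
eef_pos: [595.7, 36.3, 202.6]
tcp_rot: [-3.138, -0.001, 2.164]
contact_force: [0.4, 0.3, -0.9]
opening: 0.153
grasp_force: 59.6
t 5.5 tcp [595.7  36.3 202.6] [-3.138e+00 -1.000e-03  2.164e+00] q [ 0.06  0.36  1.74 -0.    1.05 -0.53]
[ 0.0007  0.0057 -0.0074] [-3.000e-03  1.000e-03  1.314e+00]
```

```bash
python3 -m crank '[[0,0,-0.005,0,0,0.75,1],[0,0,-0.005,0,0,0.75,1],[0,0,-0.005,0,0,0.75,1],[0,0,-0.005,0,0,0.75,1],[0,0,-0.005,0,0,0.75,1]]' >/dev/null; python3 -m crank '[[0,0,0,0,0,0.55,1],[0,0,0,0,0,0.55,1],[0,0,0,0,0,0.55,1],[0,0,0,0,0,0.55,1],[0,0,0,0,0,0.55,1]]'
python3 - <<'E'
from h import *
from rig import cams,r
o=[]
s=r.sense();p=s["eef_pos"];print(p,s["tcp_rot"])
for n in("side",):
    f=cams.grab_frame(n);u,v=map(int,proj(f,p-[0,0,45]));print(n,u-35,v-35)
    o.append(cv2.resize(f["image"][v-35:v+35,u-35:u+35,::-1],(500,500),interpolation=cv2.INTER_CUBIC))
cv2.imwrite("pics/l2.png",np.hstack(o))
E
```

```text
clock: 6.5
eef_pos: [596.4, 39.6, 207.7]
tcp_rot: [-3.14, 0.002, 0.872]
contact_force: [0.1, 0.0, -2.0]
opening: 0.152
grasp_force: 59.6
[596.41074447  39.57496917 207.67518672] [-3.13962544e+00  1.86217715e-03  8.72390068e-01]
side 246 99
```

View pics/l2.png

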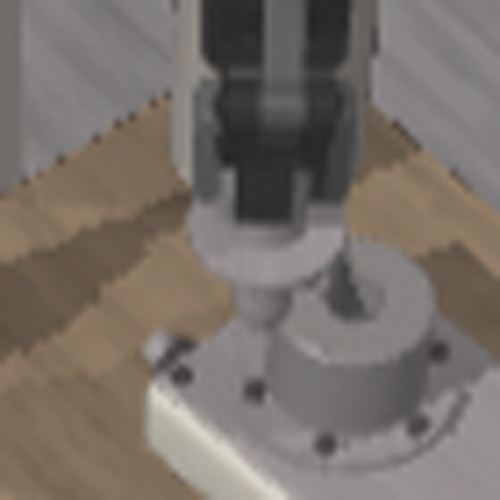

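The flange is at about (265,245) and the shaft stub spans x of 235–295. Its left side shows plain wood. Its right side overlaps the collar, so the key is probably on the right. I'll move to a place with a wood background and measure it with a mask.

Run:
```python
from h import *
from rig import cams
f=cams.grab_frame("side");im=cv2.imread("pics/side0.png");S=cv2.cvtColor(im,cv2.COLOR_BGR2HSV)[:,:,1]
best=[]
for x in range(480,660,20):
  for y in range(-60,180,20):
    for z in (120,137,160):
      u,v=map(int,proj(f,(x,y,z+10))); w=S[v-12:v+14,u-16:u+17]; w2=im[v-12:v+14,u-16:u+17].reshape(-1,3)
      best.append((np.percentile(w,5),-np.percentile(w,95),x,y,z,u,v))
best=[b for b in best if -b[1]<160];best.sort(reverse=True)
print(best[:14])
```

```text
[(np.float64(72.0), np.float64(-77.0), 600, 140, 120, 238, 170), (np.float64(72.0), np.float64(-77.0), 600, 120, 120, 246, 165), (np.float64(72.0), np.float64(-77.0), 580, 160, 160, 235, 170), (np.float64(72.0), np.float64(-77.0), 580, 140, 137, 244, 172), (np.float64(72.0), np.float64(-78.0), 560, 140, 160, 251, 171), (np.float64(71.85), np.float64(-78.0), 580, 120, 120, 253, 172), (np.float64(71.0), np.float64(-76.0), 600, 160, 120, 229, 176), (np.float64(71.0), np.float64(-77.0), 600, 160, 137, 229, 170), (np.float64(71.0), np.float64(-77.0), 580, 140, 160, 244, 164), (np.float64(71.0), np.float64(-77.0), 580, 140, 120, 244, 177), (np.float64(71.0), np.float64(-77.0), 580, 120, 137, 253, 166), (np.float64(71.0), np.float64(-77.0), 560, 160, 160, 242, 177), (np.float64(71.0), np.float64(-78.0), 560, 140, 137, 251, 179), (np.float64(71.0), np.float64(-78.0), 560, 120, 120, 260, 179)]
```

```bash
python3 go.py 580 130 208 0.9; python3 -m crank '[[0.06,-0.07,0,0,0,0,1],[0.06,-0.07,0,0,0,0,1],[0.06,-0.07,0,0,0,0,1],[0.06,-0.07,0,0,0,0,1],[0.06,-0.07,0,0,0,0,1]]'
python3 - <<'E'
from h import *
from rig import cams,r
f=cams.grab_frame("side");s=r.sense();p=s["eef_pos"];print(p,s["tcp_rot"])
S=cv2.cvtColor(f["image"],cv2.COLOR_RGB2HSV)[:,:,1]
t=proj(f,p-[0,0,71]);fl=proj(f,p-[0,0,39]);print("tip",t,"flange under",fl)
x=np.array([np.cos(s["tcp_rot"][2]),np.sin(s["tcp_rot"][2]),0])
print("+x key foot",proj(f,p-[0,0,61]+14*x),"-x",proj(f,p-[0,0,61]-14*x))
u,v=map(int,t)
for row in range(v-22,v+9):print(row,"".join("#" if S[row,c]<45 else "." for c in range(u-22,u+23)))
print("cols",u-22)
E
```

```text
t 6.6 tcp [596.7  39.6 208.2] [-3.14e+00  1.00e-03  8.77e-01] q [ 0.06  0.36  1.73 -0.    1.06  0.76]
[ 0.0588 -0.0706  0.0002] [-0.001  0.001 -0.023]
clock: 7.1
eef_pos: [582.2, 130.0, 209.1]
tcp_rot: [3.142, 0.001, 0.875]
contact_force: [-0.1, -0.7, -1.3]
opening: 0.15
grasp_force: 59.7
[582.27927498 129.6856582  209.11911559] [3.14157608e+00 5.13556113e-04 8.74043887e-01]
tip (np.float64(248.46830061344008), np.float64(171.50158762863396)) flange under (np.float64(248.22661813477214), np.float64(160.95722844331664))
+x key foot (np.float64(240.6928432634514), np.float64(168.16806567148865)) -x (np.float64(256.0970127144525), np.float64(168.39201160595874))
149 .##.###.....#######################......####
150 ....###.....#######################......####
151 ....###.....#######################.......###
152 ..###.#.....#######################......####
153 ###.###.....#######################......####
154 #######.....#######################.....#####
155 .#####.......######################.....#####
156 #####........######################.....#####
157 ####.........###############
[... 426 characters left out ...]
...........#################.............
167 ................################.............
168 ..................##############.............
169 ....................#########................
170 ....................########.................
171 .....................#######.................
172 ......................####...................
173 .............................................
174 .............................................
175 .............................................
176 .............................................
177 .............................................
178 .............................................
179 .............................................
cols 226
```

The mask is centred at column 23.5. The stub sticks out 8 px on the right (rows 166–168), which is the tool's −x, but only 4 px on the left. So the key points along tool −x, and with the slot at about −0.47 the tool yaw should be about 2.67. I'll turn back and re-measure the collar from closer.

```bash
for k in 1 2; do python3 -m crank '[[0,0,0,0,0,-0.75,1],[0,0,0,0,0,-0.75,1],[0,0,0,0,0,-0.75,1],[0,0,0,0,0,-0.75,1],[0,0,0,0,0,-0.75,1]]' >/dev/null;done; python3 -m crank '[[0,0,0,0,0,-0.3,1],[0,0,0,0,0,-0.3,1],[0,0,0,0,0,-0.3,1]]'; python3 go.py 620 65 190 2.67
```

```text
clock: 8.45
eef_pos: [582.4, 129.4, 209.3]
tcp_rot: [-3.141, -0.0, 2.675]
contact_force: [-1.2, -0.1, -2.2]
opening: 0.155
grasp_force: 59.7
t 8.45 tcp [582.4 129.4 209.3] [-3.141 -0.     2.675] q [ 0.22  0.35  1.73 -0.    1.06 -0.89]
[-0.0625 -0.0406  0.0193] [-0.    -0.     0.005]
```

```bash
python3 -m crank '[[-0.062,-0.041,0.019,0,0,0,1],[-0.062,-0.041,0.019,0,0,0,1],[-0.062,-0.041,0.019,0,0,0,1],[-0.062,-0.041,0.019,0,0,0,1]]'
cat > col.py <<'E'
from h import *
from rig import cams,r
import pickle
from scipy.optimize import least_squares
fr=[("w1",pickle.load(open("w1.pkl","rb")),True)]
cams.grab_frame("wrist");f=cams.grab_frame("wrist");pickle.dump(f,open("w4.pkl","wb"));fr.append(("w4",f,True))
t=cams.grab_frame("top");t=dict(t,image=cv2.imread("pics/top0.png")[:,:,::-1]);s=cams.grab_frame("side");s=dict(s,image=cv2.imread("pics/side0.png")[:,:,::-1])
fr+=[("top",t,False),("side",s,False)]
for n,f,fish in fr:
    g=cv2.cvtColor(np.ascontiguousarray(f["image"]),cv2.COLOR_RGB2GRAY);e=cv2.Canny(cv2.GaussianBlur(g,(3,3),0.8),20,50)
    u0,v0=map(int,proj(f,(615,-19,80),fish));pts=[]
    for v in range(max(v0-60,0),min(v0+60,384)):
        for u in range(max(u0-60,0),min(u0+60,512)):
            if e[v,u]:pts.append(plane(f,u,v,80,fish)[:2])
    P=np.array(pts);c=np.array([615,-19.])
    for k in range(3): # start by voting, then fit points close to the 24 mm ring
        if k==0:
            G=[(np.sum(abs(np.hypot(*(P-[x,y]).T)-24)<1),x,y) for x in np.arange(607,624) for y in np.arange(-27,-10)];m=max(G);c=np.array(m[1:])
        q=P[abs(np.hypot(*(P-c).T)-24)<1.8]
        c=least_squares(lambda z:np.hypot(*(q-z).T)-24,c,loss="soft_l1",f_scale=.3).x
    a=np.arctan2(*(q-c)[:,::-1].T);print(n,c.round(2),len(q),"coverage",len(set((a//0.3).astype(int))),"of 21, rms",np.std(np.hypot(*(q-c).T)-24).round(2))
    # slot direction: darkest point of the ring at r=14..19 on the top face
    ang=np.arange(-1.1,1.1,.02);val=[np.mean([cv2.getRectSubPix(g,(1,1),tuple(map(float,proj(f,(c[0]+rr*np.cos(x),c[1]+rr*np.sin(x),80),fish))))[0,0] for rr in (13,15,17)]) for x in ang]
    val=np.array(val);w=np.clip(np.median(val)-15-val,0,None);print("   slot",(w@ang/w.sum()).round(3) if w.sum() else None,"range",ang[w>0][[0,-1]] if w.sum() else None)
E
python3 col.py
```

```text
clock: 8.85
eef_pos: [618.9, 65.1, 190.0]
tcp_rot: [-3.141, -0.001, 2.669]
contact_force: [0.3, 0.5, -2.0]
opening: 0.156
grasp_force: 59.6
w1 [614.47 -18.87] 163 coverage 21 of 21, rms 0.8
   slot -0.349 range [-0.62  0.38]
w4 [614.66 -18.81] 193 coverage 22 of 21, rms 0.7
   slot -0.469 range [-0.74 -0.16]
top [616.65 -17.03] 52 coverage 19 of 21, rms 0.87
   slot -0.526 range [-0.84 -0.24]
side [616.26 -19.77] 54 coverage 20 of 21, rms 0.86
   slot -0.45 range [-0.7  -0.18]
```

Wrist fits agree: collar axis at about (614.8,−18.8), slot at about −0.48. Moving above it.

```bash
python3 go.py 614.8 -18.8 170 2.66; python3 -m crank '[[-0.034,-0.076,0.01,0,0,0.01,1],[-0.034,-0.076,0.02,0,0,0.01,1],[-0.034,-0.076,0.02,0,0,0.01,1],[-0.034,-0.076,0.02,0,0,0.01,1],[-0.034,-0.076,0.02,0,0,0.01,1]]';python3 go.py 614.8 -18.8 160 2.66
```

```text
t 9.05 tcp [618.8  66.7 190.7] [3.141 0.    2.673] q [ 0.1   0.41  1.69  0.    1.04 -1.  ]
[-0.035  -0.0782  0.0207] [0.    0.    0.013]
clock: 9.55
eef_pos: [615.5, -16.1, 170.9]
tcp_rot: [3.141, 0.001, 2.664]
contact_force: [-0.4, -0.3, -1.4]
opening: 0.156
grasp_force: 59.8
t 9.55 tcp [615.5 -16.1 170.9] [3.141e+00 1.000e-03 2.664e+00] q [-0.03  0.42  1.72  0.    1.   -1.12]
[-0.0006 -0.0027  0.0109] [0.001 0.001 0.004]
```

```bash
python3 -m crank '[[-0.0005,-0.0027,0.005,0,0,0.004,1],[-0.0005,-0.0027,0.01,0,0,0.004,1],[-0.0005,-0.0027,0.013,0,0,0.004,1],[-0.0005,-0.0027,0.015,0,0,0.004,1],[-0.0005,-0.0027,0.015,0,0,0.004,1]]';python3 -m crank '[[0,0,0.002,0,0,0,1],[0,0,0.004,0,0,0,1],[0,0,0.006,0,0,0,1],[0,0,0.006,0,0,0,1]]'; python3 go.py 614.8 -18.8 150 2.66
```

```text
clock: 10.05
eef_pos: [614.1, -19.6, 154.9]
tcp_rot: [-3.141, -0.001, 2.66]
contact_force: [-1.0, 0.2, -2.5]
opening: 0.152
grasp_force: 59.8
clock: 10.45
eef_pos: [614.2, -19.8, 149.0]
tcp_rot: [-3.141, -0.0, 2.66]
contact_force: [-0.0, 0.3, -2.3]
opening: 0.149
grasp_force: 59.8
t 10.45 tcp [614.2 -19.8 149. ] [-3.141 -0.     2.66 ] q [-0.03  0.45  1.74 -0.    0.95 -1.12]
[-0.0001  0.0012 -0.001 ] [-0. -0. -0.]
```

```bash
python3 -m crank '[[0,0.001,0.001,0,0,0,1],[0,0.001,0.002,0,0,0,1],[0,0.001,0.003,0,0,0,1],[0,0.001,0.003,0,0,0,1]]';python3 -m crank '[[0,0,0.001,0,0,0,1],[0,0,0.002,0,0,0,1],[0,0,0.003,0,0,0,1],[0,0,0.003,0,0,0,1]]'
```

```text
clock: 10.85
eef_pos: [614.7, -18.9, 146.2]
tcp_rot: [-3.141, -0.0, 2.66]
contact_force: [-0.3, 1.3, -2.1]
opening: 0.16
grasp_force: 59.8
clock: 11.25
eef_pos: [614.6, -18.9, 143.1]
tcp_rot: [-3.141, -0.0, 2.66]
contact_force: [-1.0, -0.6, -1.9]
opening: 0.151
grasp_force: 59.8
```

The tip is already 8 mm down the bore with no contact. I'll carry on gently.

```bash
python3 -m crank '[[0,0,0.001,0,0,0,1],[0,0,0.002,0,0,0,1],[0,0,0.003,0,0,0,1],[0,0,0.003,0,0,0,1]]';python3 -m crank '[[0,0,0.001,0,0,0,1],[0,0,0.002,0,0,0,1],[0,0,0.003,0,0,0,1],[0,0,0.003,0,0,0,1]]'
```

```text
clock: 11.65
eef_pos: [614.7, -18.9, 140.1]
tcp_rot: [-3.141, -0.0, 2.66]
contact_force: [-1.7, -0.6, -2.1]
opening: 0.158
grasp_force: 59.7
clock: 12.05
eef_pos: [614.7, -18.9, 137.2]
tcp_rot: [-3.141, -0.0, 2.66]
contact_force: [-2.2, -1.6, -2.3]
opening: 0.158
grasp_force: 59.7
```

```bash
python3 -m crank '[[0,0,0.001,0,0,0,1],[0,0,0.002,0,0,0,1],[0,0,0.003,0,0,0,1],[0,0,0.004,0,0,0,1],[0,0,0.004,0,0,0,1]]';python3 -m crank '[[0,0,0.001,0,0,0,1],[0,0,0.002,0,0,0,1],[0,0,0.003,0,0,0,1],[0,0,0.004,0,0,0,1],[0,0,0.004,0,0,0,1]]'
```

```text
clock: 12.55
eef_pos: [614.7, -18.9, 133.1]
tcp_rot: [-3.141, -0.0, 2.66]
contact_force: [-2.5, -2.5, -1.3]
opening: 0.156
grasp_force: 59.8
clock: 13.05
eef_pos: [614.7, -18.9, 129.1]
tcp_rot: [-3.141, -0.0, 2.66]
contact_force: [-2.9, -1.2, -1.0]
opening: 0.158
grasp_force: 59.8
```

```bash
python3 -m crank '[[0.0002,-0.0004,0.001,0,0,0,1],[0.0002,-0.0004,0.002,0,0,0,1],[0.0002,-0.0004,0.003,0,0,0,1],[0.0002,-0.0004,0.004,0,0,0,1],[0.0002,-0.0004,0.004,0,0,0,1]]' 90;python3 -m crank '[[0,0,0.001,0,0,0,1],[0,0,0.002,0,0,0,1],[0,0,0.003,0,0,0,1],[0,0,0.004,0,0,0,1],[0,0,0.004,0,0,0,1]]'
```

```text
clock: 13.55
eef_pos: [614.7, -19.0, 125.6]
tcp_rot: [3.141, 0.0, 2.66]
contact_force: [-2.4, -0.5, 4.3]
opening: 0.15
grasp_force: 91.4
clock: 14.05
eef_pos: [614.8, -19.1, 121.7]
tcp_rot: [3.141, 0.0, 2.66]
contact_force: [-3.9, -0.8, 6.1]
opening: 0.152
grasp_force: 91.8
```

Spring force is showing, so the plunger is being pressed. I'll push on until the flange seats.

```bash
python3 -m crank '[[0,0,0.001,0,0,0,1],[0,0,0.002,0,0,0,1],[0,0,0.0025,0,0,0,1],[0,0,0.0025,0,0,0,1]]';python3 -m crank '[[0,0,0.0007,0,0,0,1],[0,0,0.0014,0,0,0,1],[0,0,0.002,0,0,0,1],[0,0,0.002,0,0,0,1]]'
```

```text
clock: 14.45
eef_pos: [614.7, -19.1, 119.5]
tcp_rot: [3.141, 0.001, 2.66]
contact_force: [-4.9, -0.9, 8.2]
opening: 0.152
grasp_force: 92.0
clock: 14.85
eef_pos: [614.8, -19.1, 117.8]
tcp_rot: [3.141, 0.001, 2.66]
contact_force: [-4.3, -1.4, 11.2]
opening: 0.15
grasp_force: 92.6
```

```bash
python3 -m crank '[[0,0,0.0005,0,0,0,1],[0,0,0.001,0,0,0,1],[0,0,0.001,0,0,0,1]]';python3 -m crank '[[0,0,0.0005,0,0,0,1],[0,0,0.001,0,0,0,1],[0,0,0.001,0,0,0,1]]'
```

```text
clock: 15.15
eef_pos: [614.8, -19.1, 117.8]
tcp_rot: [3.141, 0.001, 2.66]
contact_force: [-9.1, -1.0, 20.1]
opening: 0.149
grasp_force: 94.2
clock: 15.45
eef_pos: [614.8, -19.1, 117.7]
tcp_rot: [3.141, 0.001, 2.66]
contact_force: [-12.9, -0.1, 30.3]
opening: 0.148
grasp_force: 95.6
```

```bash
python3 -m crank '[[0,0,0,0,0,0,1],[0,0,0,0,0,0,1],[0,0,0,0,0,0,1],[0,0,0,0,0,0,1],[0,0,0,0,0,0,1]]'
python3 - <<'E'
from h import *
from rig import cams
o=[]
for n in("side","wrist"):
    f=cams.grab_frame(n);u,v=map(int,proj(f,(615,-19,85),n=="wrist"));k=35 if n=="side" else 70
    o.append(cv2.resize(f["image"][v-k:v+k,u-k:u+k,::-1],(390,390),interpolation=cv2.INTER_CUBIC))
cv2.imwrite("pics/end.png",np.hstack(o))
E
```

```text
clock: 15.95
eef_pos: [614.8, -19.1, 117.8]
tcp_rot: [3.141, 0.001, 2.66]
contact_force: [-12.9, -0.8, 29.1]
opening: 0.151
grasp_force: 95.6
```

View pics/end.png

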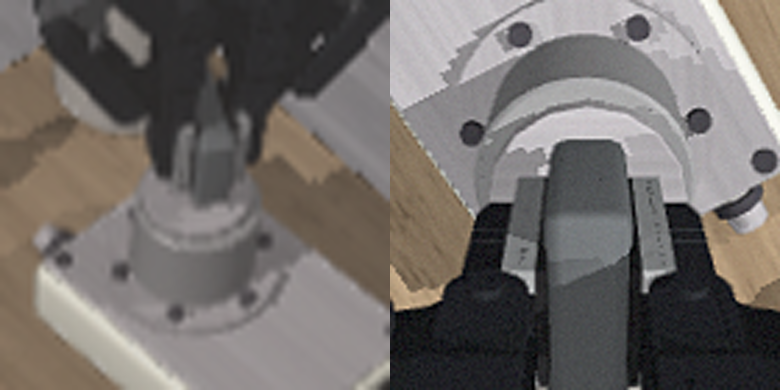

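The flange sits flat on the collar, at (190,215) in the side crop, with no gap, and the bar is still in the fingers. The arm is steady at 29 N.

```bash
python3 -c "
from rig import sign_off
print(sign_off())"
```

```text
the job is handed in; nothing more can be done
None
```

The keyed adapter is pressed home in the station's collar, bar still gripped and held with about 29 N, and the job is handed in; the hand-in gave no verdict, and I didn't re-check the plain adapter or the bystanders at the end.

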